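# Put the turned hubs into their inspection dishes by size

### The job

Pick out the four turned aluminium hubs (the round flanged ones) and stand each one upright, flange down and flat on the floor of the round black dish of its own size: the smallest hub in the smallest dish, and so on up to the largest in the largest. Set them down gently, never dropping one, and leave the two milled parts (the block and the bracket) where they are.

Things in the scene. Friction and masses are not known exactly. Their poses are not given: they have to be found in the camera images.
- hub_a: The smallest of the four turned aluminium hubs, loose, standing upright on its flange: a round flange 30 mm across and 10 mm high, and above it a round boss 20 mm across up to 45 mm, with a dark bore in its top (the bore is only a mark). About 45 g. Origin at the centre of the underside, z up along its axis.
- hub_b: The second smallest of the four turned aluminium hubs, loose, standing upright on its flange: a round flange 42 mm across and 10 mm high, and above it a round boss 30 mm across up to 45 mm, with a dark bore in its top (the bore is only a mark). About 90 g. Origin at the centre of the underside, z up along its axis.
- hub_c: The second largest of the four turned aluminium hubs, loose, standing upright on its flange: a round flange 54 mm across and 10 mm high, and above it a round boss 40 mm across up to 45 mm, with a dark bore in its top (the bore is only a mark). About 150 g. Origin at the centre of the underside, z up along its axis.
- hub_d: The largest of the four turned aluminium hubs, loose, standing upright on its flange: a round flange 66 mm across and 10 mm high, and above it a round boss 50 mm across up to 45 mm, with a dark bore in its top (the bore is only a mark). About 230 g. Origin at the centre of the underside, z up along its axis.
- dish_a: The smallest of the four round black plastic dishes, fixed to the bench, for the smallest hub: 54 mm across outside, 46 mm inside, wall 4 mm, floor 4 mm thick, rim 12 mm above the bench. Origin at the centre of its underside, z up.
- dish_b: The second smallest of the four round black plastic dishes, fixed to the bench, for the second smallest hub: 66 mm across outside, 58 mm inside, wall 4 mm, floor 4 mm thick, rim 12 mm above the bench. Origin at the centre of its underside, z up.
- dish_c: The second largest of the four round black plastic dishes, fixed to the bench, for the second largest hub: 78 mm across outside, 70 mm inside, wall 4 mm, floor 4 mm thick, rim 12 mm above the bench. Origin at the centre of its underside, z up.
- dish_d: The largest of the four round black plastic dishes, fixed to the bench, for the largest hub: 90 mm across outside, 82 mm inside, wall 4 mm, floor 4 mm thick, rim 12 mm above the bench. Origin at the centre of its underside, z up.
- block: A milled aluminium block, loose, rectangular, 50 x 44 mm and 40 mm high, three dark bores in its top. Not a turned part: it stays. Origin at the centre of the underside, x along its 50 mm side.
- bracket: A milled aluminium bracket, loose, L-shaped, 56 x 36 mm and 41 mm high at its upright (at its +x end), its foot 14 mm high. Not a turned part: it stays. Origin at the centre of the underside, x along its 56 mm side.
There are look-alikes about, which are no part of the job. Leave any purple look-alike of the dish_d alone.

How it is judged (in metres and radians):
At the end, for the whole second after the job is handed in: Each of the four hubs stands upright (within 0.08 rad) and at rest on the floor of the dish of its own size rank, its axis within 10 mm of the dish's (its flange inside the rim), its underside 2 to 7 mm above the dish's underside (horizontal distance between hub_a and dish_a below 0.01 m and z of hub_a in the frame of dish_a between 0.002 and 0.007 m and angle between each of hub_a, hub_b, hub_c, hub_d's own z axis and vertical below 0.08 rad and linear speed of each of hub_a, hub_b, hub_c, hub_d below 0.02 m/s and horizontal distance between hub_b and dish_b below 0.01 m and z of hub_b in the frame of dish_b between 0.002 and 0.007 m and horizontal distance between hub_c and dish_c below 0.01 m and z of hub_c in the frame of dish_c between 0.002 and 0.007 m and horizontal distance between hub_d and dish_d below 0.01 m and z of hub_d in the frame of dish_d between 0.002 and 0.007 m); the robot touches nothing.
It fails at once if a hub was let go or dropped with its underside more than 45 mm above the bench ((height (world z) of hub_a above 0.045 m and contact force between the fingers and hub_a below 0.02 N) or (height (world z) of hub_b above 0.045 m and contact force between the fingers and hub_b below 0.02 N) or (height (world z) of hub_c above 0.045 m and contact force between the fingers and hub_c below 0.02 N) or (height (world z) of hub_d above 0.045 m and contact force between the fingers and hub_d below 0.02 N)).
It fails at once if the milled block or bracket was moved more than 15 mm (distance of any of block, bracket from where it was at the start of the episode above 0.015 m).
It also fails if it takes over 106 s, if anything falls off the work surface, if the arm or the gripper's body presses on something with over 40 N, if the wrist force passes 120 N, or if a joint passes its speed limit or range.

### The arm

A 6-joint arm with a two-finger parallel gripper is mounted at the origin on the work surface. World frame = base frame: x ahead of the robot, y to its left, z up, the work surface at z = 0. Lengths are in m, angles in degrees, forces in N, time in s.
With the tool pointing down it reaches from about 0.35 to 0.925 m from the base axis. Payload 6.4 kg.
Tool frame: the origin (TCP) lies midway between the tips of the shut fingers; the grasp point (between the pads) lies 19 mm behind it; z points along the fingers, y is the direction in which the jaws open and shut (so a half turn about z gives the same grasp; the last joint's range is limited). The gripper opens to 85 mm and grips with 20 to 120 N. Pads are 22 mm wide; open, the fingers measure 114 mm over their backs; the gripper's body (76 mm by 85 mm) begins 54 mm behind the grasp point. The pads swing forward as they close: fully open they stand 13 mm farther back than shut.
Start: joints at [64.681, 14.043, 89.255, -0, 76.702, -9.975], TCP at [0.172, 0.627, 0.231] pointing down, gripper open.
Joint ranges: [-179.41, 179.41], [-58.25, 129.5], [7.25, 145.43], [-54.29, 234.29], [11.92, 165.04], [-157.13, 157.13]. Speed limits (degrees/s): [147.25, 147.25, 180, 180, 180, 180].

### API

Orientations are given as a 3x3 rotation matrix whose columns are the frame's x, y, z axes.
In Python, from workcell import sensors, capture, workorder gives the robot as it stands.
- The arm moves only by the shell command python3 -m creep 'ROWS'. ROWS is JSON, a list of rows, each an object with "xyz": the shift along the tool's x, y, z in m, a list of three; "spin": the turn about the tool's z in rad; "grip": the finger opening in m, from 0 to 0.0854. A call has 1 to 12 rows; each row is the pose to reach, as a shift and turn from the pose commanded when the call began, along the tool's axes at that moment; what a row does not reach only later rows make up. A row lasts 1/10 s, in which the tool goes at most 50 mm and 8.59 degrees, less where a joint would pass 70% of its speed; a pose out of reach is approached as far as the arm can. A call with a gripper value outside its range is refused whole. The fingers move at their own pace and stop on an object; the grip force is fixed at half the most. Time passes only in rows, so rows that repeat a pose let the fingers close. It gives the time, the measured TCP pose, the force and the opening at its end, in the units of the state.
- sensors.state(): the state, without advancing time (a new reading comes with each control period).
- capture(name): name is "side" or "top"; returns a dict with "img" (384x512x3 uint8, blue, green, red), "fx", "fy", "cx", "cy" (pixels), "rvec" (rotation vector, rad) and "tvec" (3), from world to camera coordinates, as OpenCV has them. Camera axes: x right, y down, z forward; pixel columns grow to the right and rows downward; lengths in m; the calibration is good to about 2 mm. A picture is of the moment at which its call begins. There is no depth.
- workorder.close_job(): hands the job in, once; it reports no verdict.
The state is a dict: "time": time; "joint_pos": joint angles; "qvel": joint speeds; "tau": joint torques, N m; "eef_pos": TCP position; "orientation": TCP orientation; "ft_force": force on the tool from outside, world axes, zero at the start; "moment": the same for the moment, N m; "gripper_width": finger opening in m.
Only numpy, scipy, OpenCV 4.12 (cv2) and the standard library are available. Lean on these libraries where they do the work, as an engineer would, in place of code of your own. Each camera call takes 0.05 s, during which the arm holds its last target.

## Working session

There is one attempt and no reset: what is moved stays moved. The work goes in short steps, Python scripts to look and compute and a shell command to move; the robot and the scene stay as the last step left them, time stands still between calls to the robot, and variables do not carry over. Pictures are saved under pics/ and viewed, and the job is handed in when it is done.

```bash
mkdir -p pics; ls
python3 - <<'E'
from workcell import sensors, capture
import cv2
print(sensors.state())
for n in("top","side"):
    c=capture(n); cv2.imwrite(f"pics/{n}0.png",c["img"]); print(n,c["fx"],c["fy"],c["cx"],c["cy"],c["rvec"],c["tvec"])
E
```

```text
pics
{'time': 0.0, 'joint_pos': array([ 6.46799601e+01,  1.40829990e+01,  8.93254468e+01,  1.44034924e-03,
        7.67017962e+01, -9.97411196e+00]), 'qvel': array([ 0.05745173, -0.00375926, -0.06907892,  0.01084824, -0.01537999,
       -0.00772205]), 'tau': array([ 2.40662775e-03, -4.29513824e+01, -3.26129758e+01, -7.63302296e-05,
        5.36305466e-03, -2.72392737e-05]), 'eef_pos': array([0.17175353, 0.62631788, 0.2301878 ]), 'orientation': array([[-9.64343902e-01,  2.64650948e-01, -8.44995832e-04],
       [ 2.64652056e-01,  9.64342419e-01, -1.72878122e-03],
       [ 3.57341735e-04, -1.89076952e-03, -9.99998149e-01]]), 'ft_force': array([ 0.34660423, -0.04007156, -0.21484247]), 'moment': array([-0.0148495 , -0.03025502,  0.03094234]), 'gripper_width': 0.08542823806243957}
top 349.7216205270578 349.7216205270578 261.3432958537667 191.2704009617052 [ 2.1536556  -2.19185444  0.08766996] [7.55903630e-04 5.33450715e-01 1.05505109e+00]
side 406.7791047047718 406.7791047047718 257.62194821582875 191.5382512044401 [ 0.55699154 -2.69868711  1.18549833] [0.47137431 0.18068847 0.93066297]
```

View pics/top0.png

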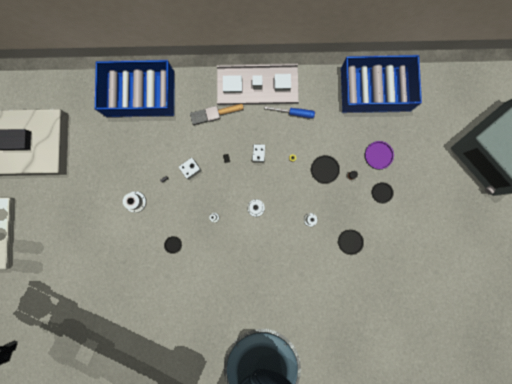

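View pics/side0.png

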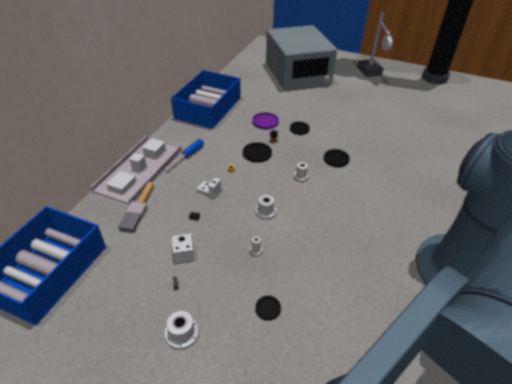

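```bash
cat > h.py <<'E'
import numpy as np, cv2
from workcell import sensors, capture
def ray(c,u,v,z):
    R,_=cv2.Rodrigues(np.array(c["rvec"],float)); t=np.array(c["tvec"],float).ravel()
    o=-R.T@t; d=R.T@np.array([(u-c["cx"])/c["fx"],(v-c["cy"])/c["fy"],1.])
    return (o+d*(z-o[2])/d[2])
def proj(c,p):
    K=np.array([[c["fx"],0,c["cx"]],[0,c["fy"],c["cy"]],[0,0,1]])
    return cv2.projectPoints(np.array(p,float).reshape(-1,1,3),np.array(c["rvec"],float),np.array(c["tvec"],float),K,None)[0].reshape(-1,2)
def circ(c,cnt,z):
    # boundary points onto plane z, circle through enclosing fit
    P=np.array([ray(c,u,v,z)[:2] for u,v in cnt.reshape(-1,2)])
    A=np.c_[2*P,np.ones(len(P))]; s=np.linalg.lstsq(A,(P**2).sum(1),rcond=None)[0]
    r=np.sqrt(s[2]+s[0]**2+s[1]**2)
    return s[:2],r,np.abs(np.hypot(*(P-s[:2]).T)-r).max()
E
python3 - <<'E'
from h import *
for n in("top","side"):
    c=capture(n); im=c["img"]; g=im.max(2)
    print(n,"origin",proj(c,[[0,0,0]]))
    for nm,m in(("dark",g<60),("bright",(im.min(2)>175)),("purple",(im[...,0].astype(int)-im[...,1]>50)&(im[...,2].astype(int)-im[...,1]>30))):
        k,_=cv2.findContours(m.astype(np.uint8),cv2.RETR_EXTERNAL,cv2.CHAIN_APPROX_NONE)
        for q in k:
            a=cv2.contourArea(q)
            if 15<a<1500:
                (x,y),_,_=cv2.minAreaRect(q)
                s,r,e=circ(c,q,0.012 if nm!="bright" else 0.01)
                print(nm,int(x),int(y),"a",int(a),s.round(4),"D",round(2*r*1000,1),"e",round(e*1000,1))
    if n=="top": z=cv2.resize(im[140:265,110:280],None,fx=4.5,fy=4.5,interpolation=cv2.INTER_CUBIC); z2=cv2.resize(im[140:265,240:410],None,fx=4.5,fy=4.5,interpolation=cv2.INTER_CUBIC); cv2.imwrite("pics/t_l.png",z); cv2.imwrite("pics/t_r.png",z2)
    else: cv2.imwrite("pics/s_z.png",cv2.resize(im[100:355,150:360],None,fx=2.3,fy=2.3,interpolation=cv2.INTER_CUBIC))
E
```

```text
top origin [[261.59385798 368.09524869]]
dark 8 352 a 209 [0.062 0.765] D 54.0 e 18.2
dark 172 244 a 185 [0.3749 0.2681] D 47.2 e 2.4
dark 350 242 a 421 [ 0.374  -0.2791] D 70.8 e 2.7
dark 130 200 a 15 [0.5121 0.4014] D 14.3 e 1.4
dark 381 192 a 291 [ 0.5245 -0.383 ] D 60.0 e 2.8
dark 352 175 a 34 [ 0.5809 -0.2936] D 21.3 e 3.5
dark 324 169 a 549 [ 0.6006 -0.208 ] D 83.2 e 2.1
dark 226 158 a 20 [0.6415 0.1008] D 17.4 e 4.2
dark 15 139 a 118 [0.7161 0.7706] D 82.5 e 15.8
dark 135 112 a 307 [0.8203 0.3881] D 143.0 e 53.1
dark 171 87 a 99 [0.8746 0.2821] D 90.9 e 44.6
dark 130 84 a 665 [0.8747 0.4076] D 197.3 e 38.7
dark 344 85 a 138 [ 0.867  -0.3259] D 135.2 e 27.2
dark 383 79 a 664 [ 0.8735 -0.4064] D 199.3 e 38.9
bright 2 253 a 121 [0.3565 0.7931] D 56.0 e 23.6
bright 3 223 a 53 [0.448 0.792] D 31.4 e 12.2
bright 213 218 a 32 [0.4551 0.1421] D 22.6 e 8.8
bright 312 219 a 75 [ 0.4442 -0.1633] D 31.5 e 5.3
bright 256 207 a 185 [0.4848 0.0085] D 48.0 e 6.3
bright 4 204 a 82 [0.5105 0.7973] D 34.3 e 8.4
bright 141 197 a 18 [0.5118 0.3854] D 52.7 e 4.6
bright 130 200 a 197 [0.5117 0.4013]
[... 1220 characters left out ...]
28 a 166 [ 0.5242 -0.3778] D 64.2 e 5.3
dark 368 68 a 266 [ 0.4052 -0.9007] D 116.9 e 26.0
dark 310 67 a 697 [ 0.622  -0.8118] D 192.3 e 41.9
dark 275 59 a 438 [ 0.7915 -0.8224] D 275.9 e 119.7
bright 187 342 a 16 [0.4906 0.4036] D 16.3 e 4.6
bright 178 322 a 424 [0.5256 0.3758] D 50.1 e 8.0
bright 21 275 a 113 [0.8954 0.4131] D 54.6 e 24.3
bright 49 247 a 134 [0.8978 0.3312] D 57.9 e 25.5
bright 181 242 a 185 [0.6259 0.1934] D 45.1 e 21.1
bright 203 187 a 27 [ 0.6726 -0.0023] D 24.5 e 10.5
bright 120 179 a 223 [0.8961 0.0644] D 58.7 e 6.6
bright 136 156 a 38 [ 0.9165 -0.0379] D 26.5 e 2.4
bright 153 144 a 106 [ 0.9066 -0.1106] D 47.2 e 4.3
purple 265 120 a 263 [ 0.643  -0.3739] D 82.3 e 3.9
```

View pics/t_l.png

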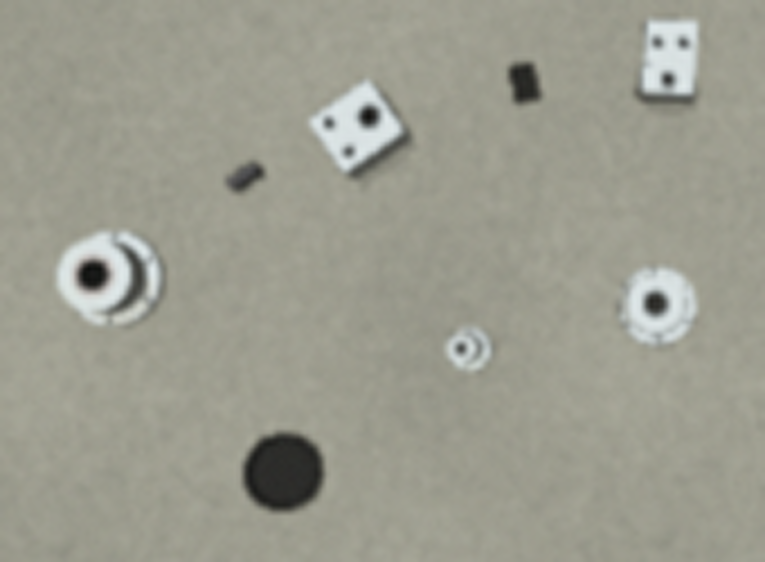

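View pics/t_r.png

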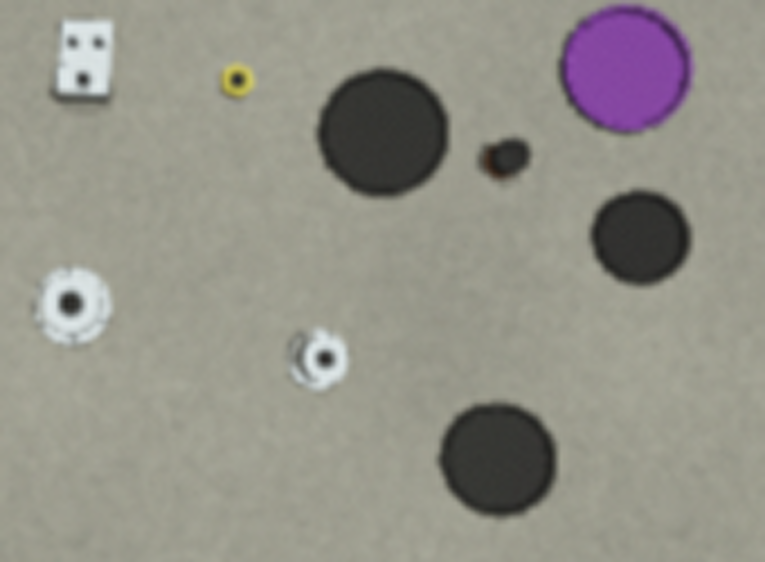

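View pics/s_z.png

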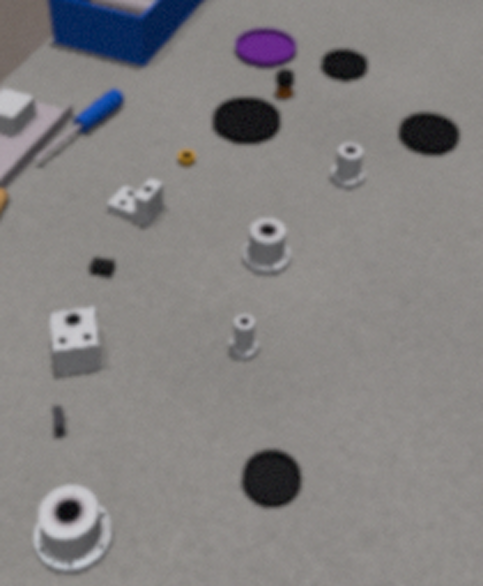

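Run:
```python
from h import *
P={"top":dict(A=(212.3,217,2),B=(311.8,219,2),C=(255.2,206.8,3),D=(130,200.7,4)),"side":dict(A=(255.7,239.6,2),B=(302,164.7,2),C=(266,199.5,3),D=(179,321.8,5))}
D=dict(a=.0,b=0)
for n in P:
    c=capture(n); g=cv2.GaussianBlur(c["img"].max(2).astype(np.float32),(0,0),.5)
    for h,(u,v,w) in P[n].items():
        for _ in range(5):
            ys,xs=np.mgrid[int(round(v))-w:int(round(v))+w+1,int(round(u))-w:int(round(u))+w+1]
            q=g[ys,xs]; W=np.clip(np.percentile(q,70)-q,0,None); 
            W[(xs-u)**2+(ys-v)**2>(w+.5)**2]=0
            u,v=(W*xs).sum()/W.sum(),(W*ys).sum()/W.sum()
        print(n,h,round(u,2),round(v,2),ray(c,u,v,.045).round(4))
```

```text
top A 211.99 216.93 [0.4567 0.1409 0.045 ]
top B 311.84 219.31 [ 0.4444 -0.1587  0.045 ]
top C 255.23 206.99 [0.4843 0.0104 0.045 ]
top D 130.18 200.64 [0.5102 0.3884 0.045 ]
side A 255.76 239.14 [0.4577 0.1411 0.045 ]
side B 301.98 164.77 [ 0.4458 -0.1591  0.045 ]
side C 265.97 199.52 [0.4852 0.0107 0.045 ]
side D 179.22 321.79 [0.5105 0.3892 0.045 ]
```

Run:
```python
from h import *
S=8
PX={"top":dict(a=(172,244),b=(381,192),c=(350,242),d=(324,169)),"side":dict(a=(267,307),b=(299,128),c=(336,158),d=(256,152))}
rad=dict(a=.027,b=.033,c=.039,d=.045)
tiles=[]
for n in PX:
    c=capture(n); R,_=cv2.Rodrigues(c["rvec"]); print(n,"cam",(-R.T@np.ravel(c["tvec"])).round(3))
    for k,(u,v) in PX[n].items():
        u0,v0,w=u-32,v-25,64
        crop=c["img"][v0:v0+50,u0:u0+64]; M=np.float32([[S,0,(S-1)/2],[0,S,(S-1)/2]])
        big=cv2.warpAffine(crop,M,(64*S,50*S),flags=cv2.INTER_CUBIC)
        for th in(60,75,90,105):
            m=(cv2.GaussianBlur(big.max(2),(0,0),2)<th).astype(np.uint8)
            q=max(cv2.findContours(m,cv2.RETR_EXTERNAL,cv2.CHAIN_APPROX_NONE)[0],key=cv2.contourArea)
            q=(q.reshape(-1,2)-(S-1)/2)/S+[u0,v0]
            s,r,e=circ(c,q,.012); print(n,k,th,s.round(4),round(2000*r,1),round(e*1000,1))
        s0=dict(a=(.374,.271),b=(.524,-.380),c=(.374,-.276),d=(.600,-.205))[k]
        t=np.linspace(0,2*np.pi,120)
        for rr,z,col in((rad[k],.012,(0,0,255)),(rad[k],0,(0,255,0)),(rad[k]-.004,.012,(255,255,0))):
            p=proj(c,np.c_[s0[0]+rr*np.cos(t),s0[1]+rr*np.sin(t),t*0+z]); p=((p-[u0,v0])*S+(S-1)/2)
            cv2.polylines(big,[np.round(p).astype(int)],True,col,1)
        tiles.append(cv2.resize(big[:,56:-56],(200,200)))
cv2.imwrite("pics/dishes.png",np.vstack([np.hstack(tiles[:4]),np.hstack(tiles[4:])]))
```

```text
top cam [ 0.438 -0.016  1.098]
top a 60 [0.3748 0.2682] 49.5 1.2
top a 75 [0.3748 0.2681] 51.3 1.2
top a 90 [0.3748 0.2681] 52.8 1.2
top a 105 [0.3748 0.268 ] 54.2 1.3
top b 60 [ 0.5246 -0.383 ] 62.1 1.7
top b 75 [ 0.5245 -0.3831] 64.0 1.7
top b 90 [ 0.5245 -0.3831] 65.6 1.8
top b 105 [ 0.5245 -0.3831] 67.1 1.8
top c 60 [ 0.3743 -0.279 ] 73.4 1.8
top c 75 [ 0.3743 -0.279 ] 75.4 1.6
top c 90 [ 0.3743 -0.279 ] 77.0 1.6
top c 105 [ 0.3743 -0.279 ] 78.5 1.6
top d 60 [ 0.6008 -0.2081] 85.2 1.4
top d 75 [ 0.6008 -0.2081] 87.2 1.3
top d 90 [ 0.6008 -0.2081] 88.8 1.3
top d 105 [ 0.6007 -0.2081] 90.4 1.3
side cam [0.23  0.705 0.756]
side a 60 [0.3738 0.2743] 53.1 2.1
side a 75 [0.3739 0.2742] 54.6 2.1
side a 90 [0.3739 0.2742] 56.2 2.2
side a 105 [0.3739 0.2741] 57.8 2.2
side b 60 [ 0.5241 -0.3775] 67.8 4.9
side b 75 [ 0.5242 -0.3776] 71.2 5.4
side b 90 [ 0.5243 -0.3778] 74.4 5.8
side b 105 [ 0.5243 -0.3779] 77.9 6.0
side c 60 [ 0.3737 -0.273 ] 80.0 4.0
side c 75 [ 0.3737 -0.2731] 82.7 4.4
side c 90 [ 0.3738 -0.2732] 85.5 4.7
side c 105 [ 0.3739 -0.2733] 88.5 5.1
side d 60 [ 0.5999 -0.2024] 91.7 4.2
side d 75 [ 0.6    -0.2025] 94.4 4.5
side d 90 [ 0.6001 -0.2026] 97.2 4.9
side d 105 [ 0.6001 -0.2027] 100.2 5.3
```

View pics/dishes.png

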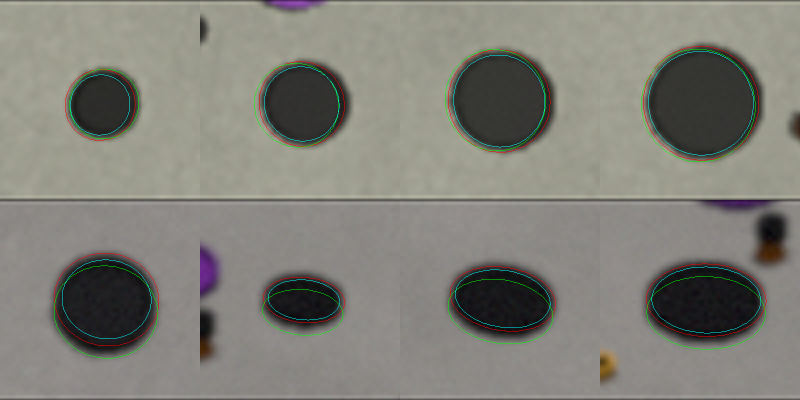

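Run:
```python
from h import *
S=8
PX={"top":dict(a=(172,244),b=(381,192),c=(350,242),d=(324,169)),"side":dict(a=(267,307),b=(299,128),c=(336,158),d=(256,152))}
for n in PX:
    c=capture(n); R,_=cv2.Rodrigues(c["rvec"]); o=(-R.T@np.ravel(c["tvec"]))[:2]
    for k,(u,v) in PX[n].items():
        u0,v0=u-32,v-25
        big=cv2.warpAffine(c["img"][v0:v0+50,u0:u0+64],np.float32([[S,0,(S-1)/2],[0,S,(S-1)/2]]),(64*S,50*S),flags=cv2.INTER_CUBIC)
        m=(cv2.GaussianBlur(big.max(2),(0,0),2)<90).astype(np.uint8)
        q=max(cv2.findContours(m,cv2.RETR_EXTERNAL,cv2.CHAIN_APPROX_NONE)[0],key=cv2.contourArea)
        q=(q.reshape(-1,2)-(S-1)/2)/S+[u0,v0]
        H=np.array([ray(c,*p,.012)[:2] for p in q]); L=np.array([ray(c,*p,0)[:2] for p in q])
        s=H.mean(0); d=(s-o)/np.linalg.norm(s-o); t=np.array([-d[1],d[0]])
        far=(H@d).max(); near=(L@d).min(); l=((H@t).max()+(H@t).min())/2
        print(n,k,((far+near)/2*d+l*t).round(4),"D along",round((far-near)*1000,1),"across",round(np.ptp(H@t)*1000,1))
```

```text
top a [0.3745 0.2696] D along 51.4 across 52.0
top b [ 0.5248 -0.3853] D along 63.3 across 64.2
top c [ 0.3738 -0.2802] D along 76.3 across 76.0
top d [ 0.6015 -0.2089] D along 87.4 across 88.3
side a [0.3749 0.2708] D along 52.4 across 52.6
side b [ 0.5262 -0.386 ] D along 64.9 across 64.4
side c [ 0.3748 -0.2807] D along 75.7 across 77.0
side d [ 0.6032 -0.2096] D along 86.4 across 88.3
```

```bash
python3 -m creep '[{"xyz":[-0.045,-0.016,0],"spin":-0.13,"grip":0.085},{"xyz":[-0.09,-0.032,0],"spin":-0.2679,"grip":0.085},{"xyz":[-0.135,-0.048,0],"spin":-0.2679,"grip":0.085},{"xyz":[-0.18,-0.065,0],"spin":-0.2679,"grip":0.085},{"xyz":[-0.225,-0.081,0.01],"spin":-0.2679,"grip":0.085},{"xyz":[-0.27,-0.097,0.03],"spin":-0.2679,"grip":0.085},{"xyz":[-0.31,-0.112,0.05],"spin":-0.2679,"grip":0.085},{"xyz":[-0.35,-0.126,0.07],"spin":-0.2679,"grip":0.085},{"xyz":[-0.38,-0.137,0.09],"spin":-0.2679,"grip":0.085},{"xyz":[-0.3893,-0.1406,0.10],"spin":-0.2679,"grip":0.085},{"xyz":[-0.3893,-0.1406,0.10],"spin":-0.2679,"grip":0.085},{"xyz":[-0.3893,-0.1406,0.10],"spin":-0.2679,"grip":0.085}]'; python3 -c "
from h import *
c=capture('side');cv2.imwrite('pics/s1.png',c['img']);print(sensors.state()['orientation'].round(4))
c=capture('top');cv2.imwrite('pics/t1.png',c['img'])"
```

```text
time: 1.7
eef_pos: [0.5097, 0.389, 0.1318]
orientation: [[-1.0, -0.001, 0.0], [-0.001, 1.0, 0.0], [-0.0, 0.0, -1.0]]
ft_force: [1.0, -0.1, -0.5]
gripper_width: 0.0848
[[-1.0e+00 -1.5e-03  1.1e-03]
 [-1.5e-03  1.0e+00  9.0e-04]
 [-1.1e-03  9.0e-04 -1.0e+00]]
```

View pics/s1.png

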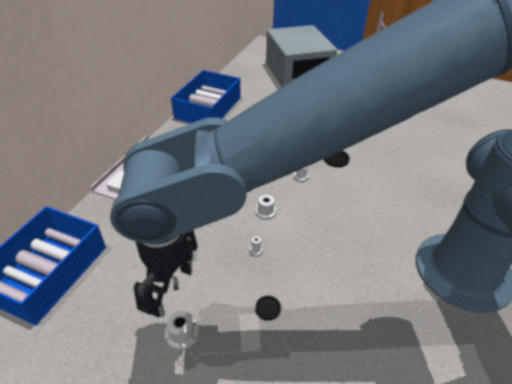

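The side view shows the open gripper right above hub D at about (180, 325), with nothing in the way of the descent.

```bash
python3 -m creep '[{"xyz":[0,0,0.03],"spin":0,"grip":0.085},{"xyz":[0,0,0.06],"spin":0,"grip":0.085},{"xyz":[0,0,0.08],"spin":0,"grip":0.085},{"xyz":[0,0,0.10],"spin":0,"grip":0.085},{"xyz":[0,0,0.112],"spin":0,"grip":0.085},{"xyz":[0,0,0.119],"spin":0,"grip":0.085},{"xyz":[0,0,0.119],"spin":0,"grip":0.085},{"xyz":[0,0,0.119],"spin":0,"grip":0.06},{"xyz":[0,0,0.119],"spin":0,"grip":0.05},{"xyz":[0,0,0.119],"spin":0,"grip":0.045},{"xyz":[0,0,0.119],"spin":0,"grip":0.03},{"xyz":[0,0,0.119],"spin":0,"grip":0.03}]'
python3 -m creep '[{"xyz":[0,0,0],"spin":0,"grip":0.03},{"xyz":[0,0,0],"spin":0,"grip":0.03},{"xyz":[0,0,0],"spin":0,"grip":0.03},{"xyz":[0,0,0],"spin":0,"grip":0.03}]'; python3 -c "
from h import *
c=capture('side');cv2.imwrite('pics/s2.png',cv2.resize(c['img'][200:384,80:300],None,fx=3,fy=3))"
```

```text
time: 3.0
eef_pos: [0.5113, 0.3889, 0.0138]
orientation: [[-1.0, 0.0, 0.002], [0.0, 1.0, 0.001], [-0.002, 0.001, -1.0]]
ft_force: [-0.0, 1.0, 5.9]
gripper_width: 0.0483
time: 3.4
eef_pos: [0.5113, 0.3889, 0.0138]
orientation: [[-1.0, -0.0, 0.002], [-0.0, 1.0, 0.001], [-0.002, 0.001, -1.0]]
ft_force: [-1.6, -0.1, 6.7]
gripper_width: 0.0485
```

View pics/s2.png

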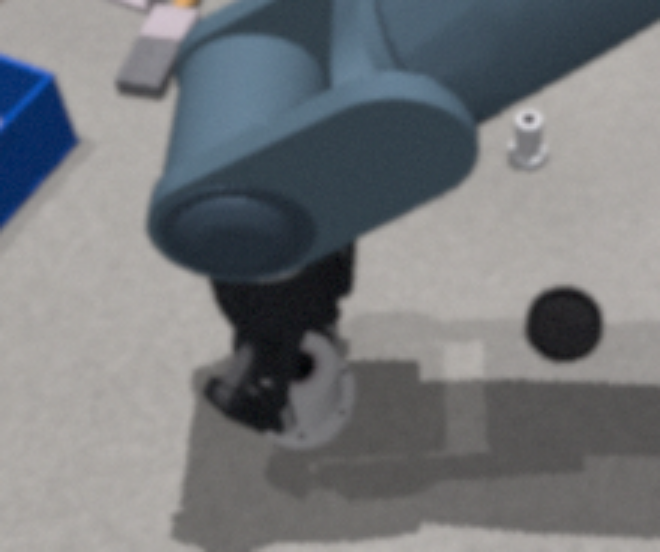

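```bash
python3 -m creep '[{"xyz":[0,0,-0.01],"spin":0,"grip":0.03},{"xyz":[0,0,-0.03],"spin":0,"grip":0.03},{"xyz":[0,0,-0.055],"spin":0,"grip":0.03},{"xyz":[-0.003,-0.02,-0.08],"spin":0,"grip":0.03},{"xyz":[-0.009,-0.06,-0.09],"spin":0,"grip":0.03},{"xyz":[-0.0154,-0.10,-0.09],"spin":0,"grip":0.03},{"xyz":[-0.0215,-0.14,-0.09],"spin":0,"grip":0.03},{"xyz":[-0.0277,-0.18,-0.09],"spin":0,"grip":0.03},{"xyz":[-0.0338,-0.22,-0.09],"spin":0,"grip":0.03},{"xyz":[-0.04,-0.26,-0.09],"spin":0,"grip":0.03},{"xyz":[-0.0461,-0.30,-0.09],"spin":0,"grip":0.03},{"xyz":[-0.0461,-0.30,-0.09],"spin":0,"grip":0.03}]'
python3 -m creep '[{"xyz":[-0.006,-0.04,0],"spin":0,"grip":0.03},{"xyz":[-0.012,-0.08,0],"spin":0,"grip":0.03},{"xyz":[-0.018,-0.12,0],"spin":0,"grip":0.03},{"xyz":[-0.0245,-0.16,0],"spin":0,"grip":0.03},{"xyz":[-0.031,-0.20,0],"spin":0,"grip":0.03},{"xyz":[-0.037,-0.24,0],"spin":0,"grip":0.03},{"xyz":[-0.043,-0.275,0],"spin":0,"grip":0.03},{"xyz":[-0.0458,-0.298,0],"spin":0,"grip":0.03},{"xyz":[-0.0458,-0.298,0.02],"spin":0,"grip":0.03},{"xyz":[-0.0458,-0.298,0.04],"spin":0,"grip":0.03},{"xyz":[-0.0458,-0.298,0.05],"spin":0,"grip":0.03},{"xyz":[-0.0458,-0.298,0.05],"spin":0,"grip":0.03}]'
python3 -c "
from h import *
c=capture('side');cv2.imwrite('pics/s3.png',cv2.resize(c['img'][60:260,150:410],None,fx=3,fy=3))
c=capture('top');cv2.imwrite('pics/t3.png',c['img'])"
```

```text
time: 4.65
eef_pos: [0.5566, 0.0841, 0.1023]
orientation: [[-1.0, 0.005, -0.0], [0.005, 1.0, -0.001], [0.0, -0.001, -1.0]]
ft_force: [0.1, 1.3, -1.7]
gripper_width: 0.0489
time: 5.85
eef_pos: [0.6006, -0.2083, 0.05]
orientation: [[-1.0, -0.001, -0.004], [-0.001, 1.0, 0.002], [0.004, 0.002, -1.0]]
ft_force: [-1.5, 0.6, -2.3]
gripper_width: 0.0489
```

View pics/s3.png

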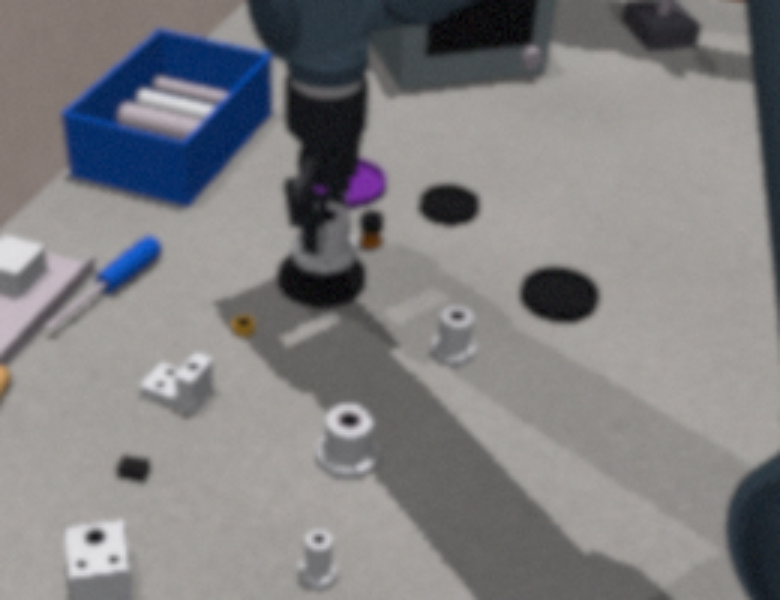

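View pics/t3.png

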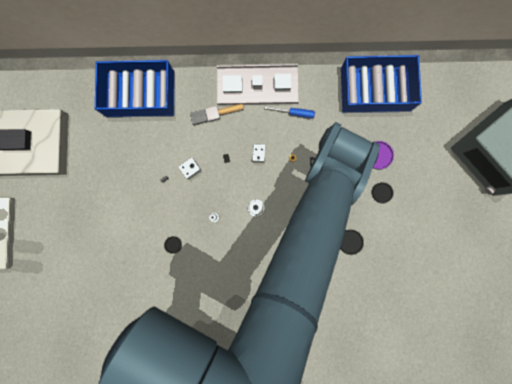

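Side view: hub D hangs upright above dish d, around (320, 250) in the crop, with the dish all round it. The wrist load of 2.3 N matches 230 g. Next I lower it and release.

```bash
python3 -m creep '[{"xyz":[0,0,0.01],"spin":0,"grip":0.03},{"xyz":[0,0,0.02],"spin":0,"grip":0.03},{"xyz":[0,0,0.026],"spin":0,"grip":0.03},{"xyz":[0,0,0.03],"spin":0,"grip":0.03},{"xyz":[0,0,0.033],"spin":0,"grip":0.03},{"xyz":[0,0,0.034],"spin":0,"grip":0.03},{"xyz":[0,0,0.034],"spin":0,"grip":0.03}]'
```

```text
time: 6.65
eef_pos: [0.6023, -0.2098, 0.0183]
orientation: [[-1.0, -0.0, 0.0], [-0.0, 1.0, -0.0], [-0.0, -0.0, -1.0]]
ft_force: [0.1, 0.3, -1.3]
gripper_width: 0.0486
```

```bash
python3 -m creep '[{"xyz":[0,0,0.0005],"spin":0,"grip":0.03},{"xyz":[0,0,0.001],"spin":0,"grip":0.03},{"xyz":[0,0,0.001],"spin":0,"grip":0.03}]'
```

```text
time: 6.95
eef_pos: [0.6025, -0.2099, 0.0179]
orientation: [[-1.0, -0.0, 0.001], [-0.0, 1.0, -0.0], [-0.001, -0.0, -1.0]]
ft_force: [-0.9, 0.4, 0.1]
gripper_width: 0.0489
```

```bash
python3 -m creep '[{"xyz":[0,0,0],"spin":0,"grip":0.06},{"xyz":[0,0,0],"spin":0,"grip":0.085},{"xyz":[0,0,0],"spin":0,"grip":0.085},{"xyz":[0,0,0],"spin":0,"grip":0.085},{"xyz":[0,0,0],"spin":0,"grip":0.085}]'
python3 -m creep '[{"xyz":[0,0,-0.02],"spin":0,"grip":0.085},{"xyz":[0,0,-0.05],"spin":0,"grip":0.085},{"xyz":[0,0,-0.09],"spin":0,"grip":0.085},{"xyz":[0,0,-0.114],"spin":0,"grip":0.085},{"xyz":[0.02,0.038,-0.114],"spin":0,"grip":0.085},{"xyz":[0.04,0.075,-0.114],"spin":0,"grip":0.085},{"xyz":[0.06,0.112,-0.114],"spin":0,"grip":0.085},{"xyz":[0.08,0.15,-0.114],"spin":0,"grip":0.085},{"xyz":[0.1,0.187,-0.114],"spin":0,"grip":0.085},{"xyz":[0.1175,0.2198,-0.114],"spin":0,"grip":0.085},{"xyz":[0.1175,0.2198,-0.114],"spin":0,"grip":0.085},{"xyz":[0.1175,0.2198,-0.114],"spin":0,"grip":0.085}]'
python3 -c "
from h import *
c=capture('side');cv2.imwrite('pics/s4.png',cv2.resize(c['img'][60:260,150:410],None,fx=3,fy=3))
c=capture('top');cv2.imwrite('pics/t4.png',c['img'])"
```

```text
time: 7.45
eef_pos: [0.6022, -0.2098, 0.0174]
orientation: [[-1.0, -0.0, 0.0], [-0.0, 1.0, -0.0], [-0.0, -0.0, -1.0]]
ft_force: [-0.4, 0.2, -0.4]
gripper_width: 0.0852
time: 8.65
eef_pos: [0.4846, 0.0105, 0.1315]
orientation: [[-1.0, -0.002, 0.001], [-0.002, 1.0, -0.0], [-0.001, -0.0, -1.0]]
ft_force: [0.3, -0.8, -0.7]
gripper_width: 0.0852
```

View pics/s4.png

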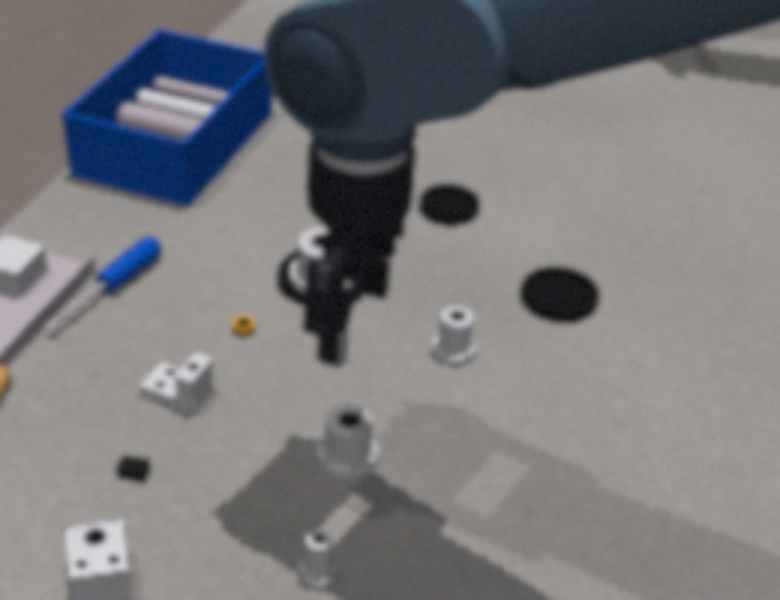

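View pics/t4.png

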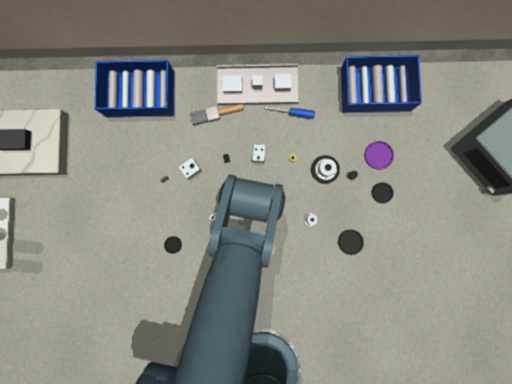

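Top view: hub D sits concentric in dish d at (325, 169). The gripper is now above hub C.

```bash
python3 -m creep '[{"xyz":[0,0,0.03],"spin":0,"grip":0.085},{"xyz":[0,0,0.06],"spin":0,"grip":0.085},{"xyz":[0,0,0.08],"spin":0,"grip":0.085},{"xyz":[0,0,0.10],"spin":0,"grip":0.085},{"xyz":[0,0,0.112],"spin":0,"grip":0.085},{"xyz":[0,0,0.119],"spin":0,"grip":0.085},{"xyz":[0,0,0.119],"spin":0,"grip":0.085},{"xyz":[0,0,0.119],"spin":0,"grip":0.06},{"xyz":[0,0,0.119],"spin":0,"grip":0.05},{"xyz":[0,0,0.119],"spin":0,"grip":0.04},{"xyz":[0,0,0.119],"spin":0,"grip":0.02},{"xyz":[0,0,0.119],"spin":0,"grip":0.02}]'
python3 -m creep '[{"xyz":[0,0,0],"spin":0,"grip":0.02},{"xyz":[0,0,0],"spin":0,"grip":0.02},{"xyz":[0,0,0],"spin":0,"grip":0.02},{"xyz":[0,0,0],"spin":0,"grip":0.02}]'
```

```text
time: 9.95
eef_pos: [0.4856, 0.0099, 0.0134]
orientation: [[-1.0, -0.0, 0.002], [-0.0, 1.0, -0.0], [-0.002, -0.0, -1.0]]
ft_force: [-1.0, -0.8, 6.1]
gripper_width: 0.0385
time: 10.35
eef_pos: [0.4856, 0.0099, 0.0134]
orientation: [[-1.0, -0.0, 0.002], [-0.0, 1.0, -0.0], [-0.002, -0.0, -1.0]]
ft_force: [-0.9, -0.2, 5.7]
gripper_width: 0.0386
```

```bash
python3 -m creep '[{"xyz":[0,0,-0.01],"spin":0,"grip":0.02},{"xyz":[0,0,-0.03],"spin":0,"grip":0.02},{"xyz":[0,0,-0.055],"spin":0,"grip":0.02},{"xyz":[0.007,-0.02,-0.08],"spin":0,"grip":0.02},{"xyz":[0.022,-0.058,-0.09],"spin":0,"grip":0.02},{"xyz":[0.037,-0.097,-0.09],"spin":0,"grip":0.02},{"xyz":[0.052,-0.136,-0.09],"spin":0,"grip":0.02},{"xyz":[0.067,-0.175,-0.09],"spin":0,"grip":0.02},{"xyz":[0.082,-0.215,-0.09],"spin":0,"grip":0.02},{"xyz":[0.096,-0.253,-0.09],"spin":0,"grip":0.02},{"xyz":[0.106,-0.28,-0.09],"spin":0,"grip":0.02},{"xyz":[0.1105,-0.2911,-0.09],"spin":0,"grip":0.02}]'
python3 -m creep '[{"xyz":[0,0,0.01],"spin":0,"grip":0.02},{"xyz":[0,0,0.03],"spin":0,"grip":0.02},{"xyz":[0,0,0.05],"spin":0,"grip":0.02},{"xyz":[0,0,0.05],"spin":0,"grip":0.02},{"xyz":[0,0,0.05],"spin":0,"grip":0.02}]'
python3 -c "
from h import *
c=capture('side');cv2.imwrite('pics/s5.png',cv2.resize(c['img'][60:260,200:460],None,fx=3,fy=3))"
```

```text
time: 11.55
eef_pos: [0.3732, -0.283, 0.1027]
orientation: [[-1.0, 0.003, 0.0], [0.003, 1.0, -0.001], [-0.0, -0.001, -1.0]]
ft_force: [0.4, 0.7, -1.9]
gripper_width: 0.0387
time: 12.05
eef_pos: [0.3742, -0.2796, 0.0518]
orientation: [[-1.0, -0.002, -0.001], [-0.002, 1.0, 0.002], [0.001, 0.002, -1.0]]
ft_force: [0.2, -1.2, -1.1]
gripper_width: 0.0385
```

View pics/s5.png

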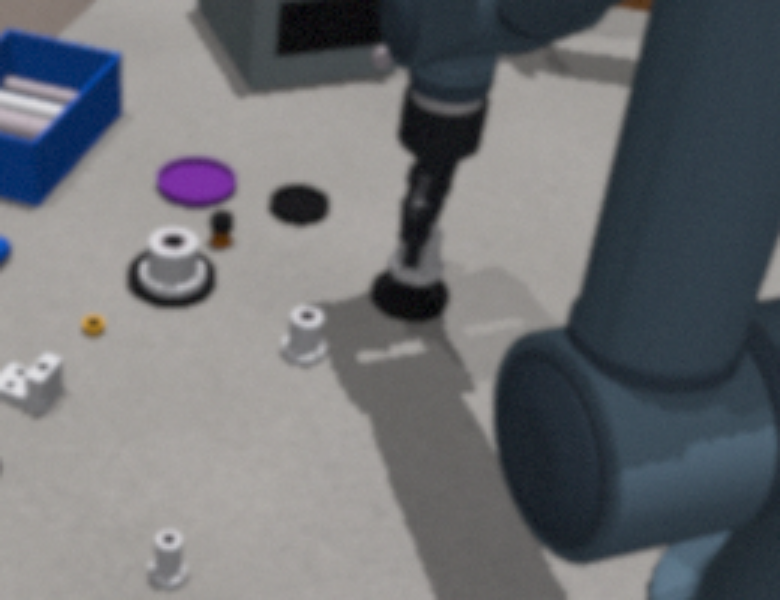

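Hub C hangs above dish c (crop 410, 270), and hub D stands in dish d (crop 172, 265). I lower C now.

```bash
python3 -m creep '[{"xyz":[0,0,0.01],"spin":0,"grip":0.02},{"xyz":[0,0,0.02],"spin":0,"grip":0.02},{"xyz":[0,0,0.026],"spin":0,"grip":0.02},{"xyz":[0,0,0.03],"spin":0,"grip":0.02},{"xyz":[0,0,0.033],"spin":0,"grip":0.02},{"xyz":[0,0,0.0345],"spin":0,"grip":0.02},{"xyz":[0,0,0.035],"spin":0,"grip":0.02},{"xyz":[0,0,0.035],"spin":0,"grip":0.02}]'
```

```text
time: 12.9
eef_pos: [0.3743, -0.2813, 0.0175]
orientation: [[-1.0, -0.0, 0.0], [-0.0, 1.0, -0.0], [-0.0, -0.0, -1.0]]
ft_force: [-0.4, 0.4, -1.8]
gripper_width: 0.0388
```

```bash
python3 -m creep '[{"xyz":[0,0,0.0005],"spin":0,"grip":0.02},{"xyz":[0,0,0.001],"spin":0,"grip":0.02},{"xyz":[0,0,0.001],"spin":0,"grip":0.02}]'
```

```text
time: 13.2
eef_pos: [0.3744, -0.2813, 0.0173]
orientation: [[-1.0, -0.0, -0.0], [-0.0, 1.0, 0.0], [0.0, 0.0, -1.0]]
ft_force: [-3.5, 4.0, 9.4]
gripper_width: 0.0385
```

```bash
python3 -m creep '[{"xyz":[0,0,-0.0005],"spin":0,"grip":0.06},{"xyz":[0,0,-0.0005],"spin":0,"grip":0.085},{"xyz":[0,0,-0.0005],"spin":0,"grip":0.085},{"xyz":[0,0,-0.0005],"spin":0,"grip":0.085},{"xyz":[0,0,-0.0005],"spin":0,"grip":0.085},{"xyz":[0,0,-0.02],"spin":0,"grip":0.085},{"xyz":[0,0,-0.05],"spin":0,"grip":0.085},{"xyz":[0,0,-0.09],"spin":0,"grip":0.085},{"xyz":[0,0,-0.115],"spin":0,"grip":0.085},{"xyz":[0,0,-0.115],"spin":0,"grip":0.085}]'
python3 -m creep '[{"xyz":[-0.022,0.038,0],"spin":0,"grip":0.085},{"xyz":[-0.044,0.076,0],"spin":0,"grip":0.085},{"xyz":[-0.062,0.106,0],"spin":0,"grip":0.085},{"xyz":[-0.0708,0.1216,0],"spin":0,"grip":0.085},{"xyz":[-0.0708,0.1216,0],"spin":0,"grip":0.085},{"xyz":[-0.0708,0.1216,0],"spin":0,"grip":0.085}]'
python3 -c "
from h import *
c=capture('side');cv2.imwrite('pics/s6.png',cv2.resize(c['img'][60:260,200:460],None,fx=3,fy=3))
c=capture('top');cv2.imwrite('pics/t6.png',c['img'])"
```

```text
time: 14.2
eef_pos: [0.3761, -0.2833, 0.1354]
orientation: [[-1.0, -0.0, 0.005], [-0.0, 1.0, -0.007], [-0.005, -0.007, -1.0]]
ft_force: [0.1, -0.2, 0.8]
gripper_width: 0.085
time: 14.8
eef_pos: [0.4444, -0.1592, 0.1303]
orientation: [[-1.0, -0.001, -0.002], [-0.001, 1.0, 0.001], [0.002, 0.001, -1.0]]
ft_force: [0.1, -0.7, 0.2]
gripper_width: 0.0851
```

View pics/s6.png

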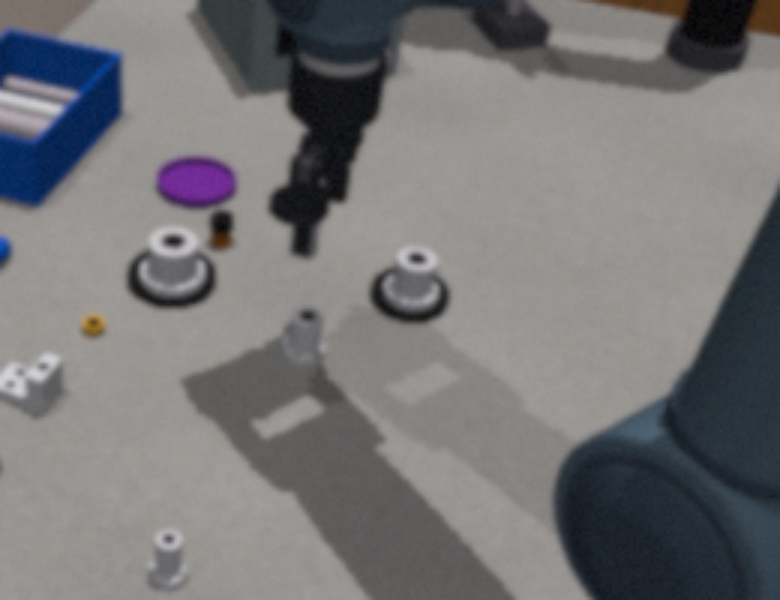

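View pics/t6.png

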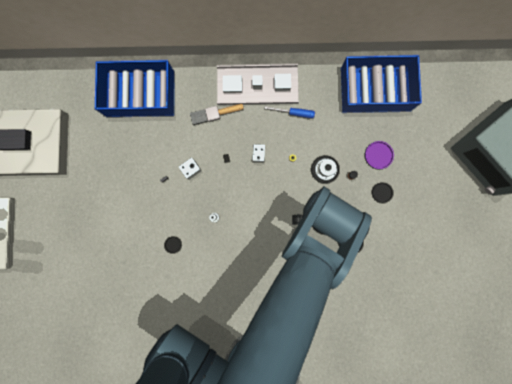

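Side view: C stands upright in dish c (crop 410, 285) and the gripper is above hub B. Picking B.

```bash
python3 -m creep '[{"xyz":[0,0,0.03],"spin":0,"grip":0.085},{"xyz":[0,0,0.06],"spin":0,"grip":0.085},{"xyz":[0,0,0.08],"spin":0,"grip":0.085},{"xyz":[0,0,0.10],"spin":0,"grip":0.08},{"xyz":[0,0,0.112],"spin":0,"grip":0.07},{"xyz":[0,0,0.119],"spin":0,"grip":0.06},{"xyz":[0,0,0.119],"spin":0,"grip":0.05},{"xyz":[0,0,0.119],"spin":0,"grip":0.045},{"xyz":[0,0,0.119],"spin":0,"grip":0.038},{"xyz":[0,0,0.119],"spin":0,"grip":0.03},{"xyz":[0,0,0.119],"spin":0,"grip":0.015},{"xyz":[0,0,0.119],"spin":0,"grip":0.015}]'
python3 -m creep '[{"xyz":[0,0,0],"spin":0,"grip":0.015},{"xyz":[0,0,0],"spin":0,"grip":0.015},{"xyz":[0,0,0],"spin":0,"grip":0.015},{"xyz":[0,0,0],"spin":0,"grip":0.015}]'
```

```text
time: 16.1
eef_pos: [0.4457, -0.1597, 0.0133]
orientation: [[-1.0, -0.0, 0.001], [-0.0, 1.0, -0.001], [-0.001, -0.001, -1.0]]
ft_force: [-0.8, 1.5, 6.5]
gripper_width: 0.0283
time: 16.5
eef_pos: [0.4457, -0.1597, 0.0133]
orientation: [[-1.0, -0.0, 0.001], [-0.0, 1.0, -0.001], [-0.001, -0.001, -1.0]]
ft_force: [-1.7, 1.0, 6.7]
gripper_width: 0.0283
```

```bash
python3 -m creep '[{"xyz":[0,0,-0.01],"spin":0,"grip":0.015},{"xyz":[0,0,-0.03],"spin":0,"grip":0.015},{"xyz":[0,0,-0.055],"spin":0,"grip":0.015},{"xyz":[0,0,-0.08],"spin":0,"grip":0.015},{"xyz":[-0.012,-0.034,-0.09],"spin":0,"grip":0.015},{"xyz":[-0.026,-0.073,-0.09],"spin":0,"grip":0.015},{"xyz":[-0.04,-0.113,-0.09],"spin":0,"grip":0.015},{"xyz":[-0.053,-0.15,-0.09],"spin":0,"grip":0.015},{"xyz":[-0.067,-0.19,-0.09],"spin":0,"grip":0.015},{"xyz":[-0.077,-0.217,-0.09],"spin":0,"grip":0.015},{"xyz":[-0.0804,-0.2267,-0.09],"spin":0,"grip":0.015},{"xyz":[-0.0804,-0.2267,-0.08],"spin":0,"grip":0.015}]'
python3 -m creep '[{"xyz":[0,0,0.02],"spin":0,"grip":0.015},{"xyz":[0,0,0.04],"spin":0,"grip":0.015},{"xyz":[0,0,0.04],"spin":0,"grip":0.015},{"xyz":[0,0,0.04],"spin":0,"grip":0.015}]'
python3 -c "
from h import *
c=capture('side');cv2.imwrite('pics/s7.png',cv2.resize(c['img'][60:260,200:460],None,fx=3,fy=3))"
```

```text
time: 17.7
eef_pos: [0.5263, -0.3879, 0.0939]
orientation: [[-1.0, 0.001, 0.003], [0.001, 1.0, -0.003], [-0.003, -0.003, -1.0]]
ft_force: [-0.6, 0.6, -0.9]
gripper_width: 0.0288
time: 18.1
eef_pos: [0.5249, -0.3846, 0.0518]
orientation: [[-1.0, -0.001, -0.001], [-0.001, 1.0, 0.002], [0.001, 0.002, -1.0]]
ft_force: [-0.4, -0.0, -0.9]
gripper_width: 0.0284
```

View pics/s7.png

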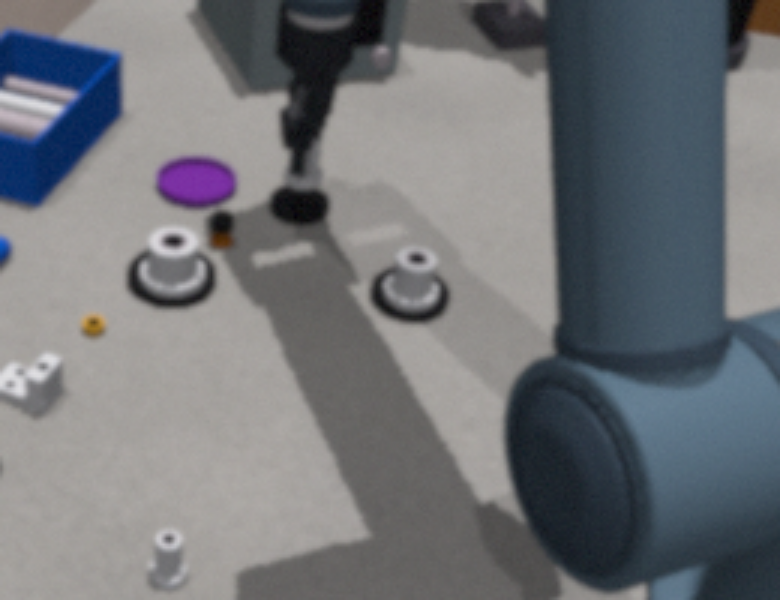

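Hub B hangs over dish b (crop 300, 185). I lower it to just above the floor.

```bash
python3 -m creep '[{"xyz":[0,0,0.01],"spin":0,"grip":0.015},{"xyz":[0,0,0.02],"spin":0,"grip":0.015},{"xyz":[0,0,0.026],"spin":0,"grip":0.015},{"xyz":[0,0,0.03],"spin":0,"grip":0.015},{"xyz":[0,0,0.033],"spin":0,"grip":0.015},{"xyz":[0,0,0.0345],"spin":0,"grip":0.015},{"xyz":[0,0,0.035],"spin":0,"grip":0.015},{"xyz":[0,0,0.035],"spin":0,"grip":0.015}]'
python3 -m creep '[{"xyz":[0,0,0.0003],"spin":0,"grip":0.015},{"xyz":[0,0,0.0005],"spin":0,"grip":0.015},{"xyz":[0,0,0.0005],"spin":0,"grip":0.015}]'
```

```text
time: 18.95
eef_pos: [0.5255, -0.3863, 0.0175]
orientation: [[-1.0, -0.0, 0.0], [-0.0, 1.0, -0.0], [-0.0, -0.0, -1.0]]
ft_force: [-0.3, 0.2, -1.3]
gripper_width: 0.0286
time: 19.25
eef_pos: [0.5256, -0.3864, 0.0174]
orientation: [[-1.0, -0.0, 0.0], [-0.0, 1.0, -0.0], [-0.0, -0.0, -1.0]]
ft_force: [-1.9, 0.9, 3.4]
gripper_width: 0.0283
```

```bash
python3 -m creep '[{"xyz":[0,0,0],"spin":0,"grip":0.05},{"xyz":[0,0,0],"spin":0,"grip":0.07},{"xyz":[0,0,0],"spin":0,"grip":0.07},{"xyz":[0,0,0],"spin":0,"grip":0.07},{"xyz":[0,0,0],"spin":0,"grip":0.07},{"xyz":[0,0,-0.02],"spin":0,"grip":0.07},{"xyz":[0,0,-0.05],"spin":0,"grip":0.07},{"xyz":[0,0,-0.09],"spin":0,"grip":0.07},{"xyz":[0,0,-0.1145],"spin":0,"grip":0.07},{"xyz":[0,0,-0.1145],"spin":0,"grip":0.07}]'
python3 -m creep '[{"xyz":[0.005,0.04,0],"spin":0,"grip":0.085},{"xyz":[0.01,0.085,0],"spin":0,"grip":0.085},{"xyz":[0.016,0.13,0],"spin":0,"grip":0.085},{"xyz":[0.022,0.175,0],"spin":0,"grip":0.085},{"xyz":[0.028,0.22,0],"spin":0,"grip":0.085},{"xyz":[0.034,0.265,0],"spin":0,"grip":0.085},{"xyz":[0.04,0.31,0],"spin":0,"grip":0.085},{"xyz":[0.046,0.355,0],"spin":0,"grip":0.085},{"xyz":[0.052,0.40,0],"spin":0,"grip":0.085},{"xyz":[0.058,0.445,0],"spin":0,"grip":0.085},{"xyz":[0.063,0.49,0],"spin":0,"grip":0.085},{"xyz":[0.0683,0.5266,0],"spin":0,"grip":0.085}]'
python3 -m creep '[{"xyz":[0,0,0],"spin":0,"grip":0.085},{"xyz":[0,0,0],"spin":0,"grip":0.085}]'
python3 -c "
from h import *
c=capture('side');cv2.imwrite('pics/s8.png',cv2.resize(c['img'][100:300,200:460],None,fx=3,fy=3))
c=capture('top');cv2.imwrite('pics/t8.png',c['img'])"
```

```text
time: 20.25
eef_pos: [0.5276, -0.3883, 0.1366]
orientation: [[-1.0, -0.0, 0.006], [-0.0, 1.0, -0.007], [-0.006, -0.007, -1.0]]
ft_force: [0.3, -0.2, 1.4]
gripper_width: 0.07
time: 21.45
eef_pos: [0.4556, 0.1425, 0.1302]
orientation: [[-1.0, -0.001, -0.002], [-0.001, 1.0, 0.0], [0.002, 0.0, -1.0]]
ft_force: [0.0, 1.1, -0.3]
gripper_width: 0.0848
time: 21.65
eef_pos: [0.4562, 0.1409, 0.1303]
orientation: [[-1.0, -0.002, -0.002], [-0.002, 1.0, -0.0], [0.002, -0.0, -1.0]]
ft_force: [-0.2, 0.7, -0.3]
gripper_width: 0.085
```

View pics/s8.png

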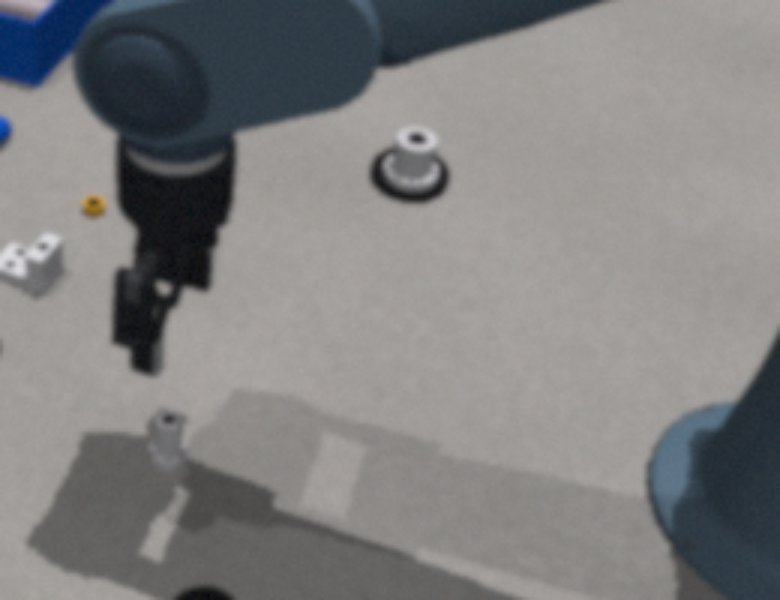

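View pics/t8.png

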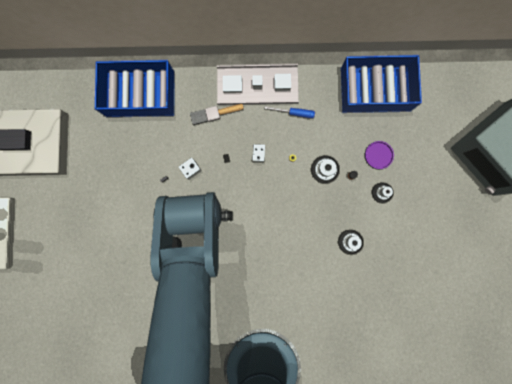

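Top view: D, B and C stand in their dishes at (325, 169), (382, 192) and (350, 242). Hub A is next, and the gripper is already above it.

```bash
python3 -m creep '[{"xyz":[0,0,0.03],"spin":0,"grip":0.08},{"xyz":[0,0,0.06],"spin":0,"grip":0.07},{"xyz":[0,0,0.08],"spin":0,"grip":0.065},{"xyz":[0,0,0.10],"spin":0,"grip":0.06},{"xyz":[0,0,0.112],"spin":0,"grip":0.05},{"xyz":[0,0,0.118],"spin":0,"grip":0.045},{"xyz":[0,0,0.118],"spin":0,"grip":0.04},{"xyz":[0,0,0.118],"spin":0,"grip":0.034},{"xyz":[0,0,0.118],"spin":0,"grip":0.028},{"xyz":[0,0,0.118],"spin":0,"grip":0.022},{"xyz":[0,0,0.118],"spin":0,"grip":0.01},{"xyz":[0,0,0.118],"spin":0,"grip":0.01}]'
python3 -m creep '[{"xyz":[0,0,0],"spin":0,"grip":0.01},{"xyz":[0,0,0],"spin":0,"grip":0.01},{"xyz":[0,0,0],"spin":0,"grip":0.01},{"xyz":[0,0,0],"spin":0,"grip":0.01}]'
```

```text
time: 22.95
eef_pos: [0.4578, 0.1406, 0.0142]
orientation: [[-1.0, -0.0, 0.002], [-0.0, 1.0, 0.0], [-0.002, 0.0, -1.0]]
ft_force: [-1.2, -0.2, 6.1]
gripper_width: 0.0186
time: 23.35
eef_pos: [0.4578, 0.1406, 0.0142]
orientation: [[-1.0, -0.0, 0.001], [-0.0, 1.0, 0.0], [-0.001, 0.0, -1.0]]
ft_force: [-1.0, 0.4, 6.1]
gripper_width: 0.0184
```

```bash
python3 -m creep '[{"xyz":[0,0,-0.01],"spin":0,"grip":0.01},{"xyz":[0,0,-0.03],"spin":0,"grip":0.01},{"xyz":[0,0,-0.055],"spin":0,"grip":0.01},{"xyz":[0.011,0.017,-0.07],"spin":0,"grip":0.01},{"xyz":[0.032,0.05,-0.07],"spin":0,"grip":0.01},{"xyz":[0.053,0.083,-0.07],"spin":0,"grip":0.01},{"xyz":[0.073,0.115,-0.07],"spin":0,"grip":0.01},{"xyz":[0.0825,0.1292,-0.07],"spin":0,"grip":0.01},{"xyz":[0.0825,0.1292,-0.06],"spin":0,"grip":0.01},{"xyz":[0.0825,0.1292,-0.04],"spin":0,"grip":0.01},{"xyz":[0.0825,0.1292,-0.04],"spin":0,"grip":0.01},{"xyz":[0.0825,0.1292,-0.04],"spin":0,"grip":0.01}]'
python3 -c "
from h import *
c=capture('side');cv2.imwrite('pics/s9.png',cv2.resize(c['img'][180:380,130:390],None,fx=3,fy=3))"
```

```text
time: 24.55
eef_pos: [0.3745, 0.2689, 0.053]
orientation: [[-1.0, 0.001, -0.001], [0.001, 1.0, -0.001], [0.001, -0.001, -1.0]]
ft_force: [-0.4, 0.2, -0.3]
gripper_width: 0.0185
```

View pics/s9.png

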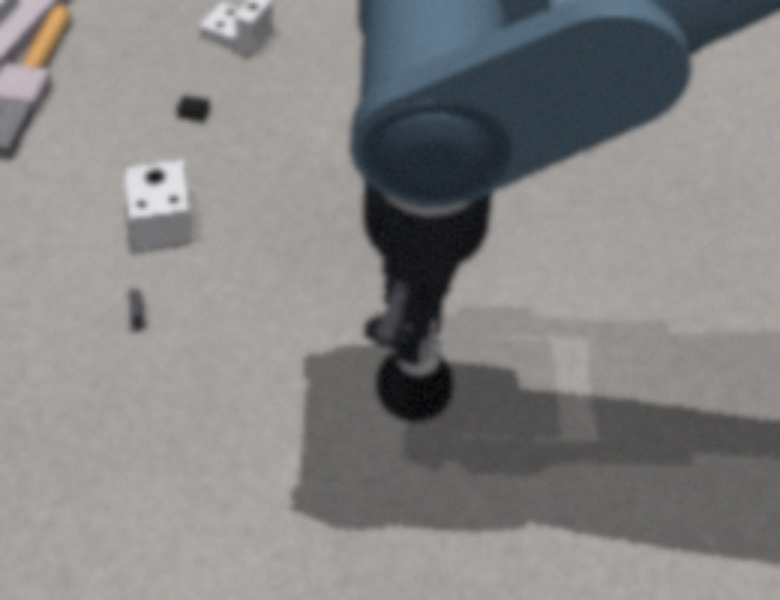

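Hub A hangs over dish a (crop 415, 375). Lowering it.

```bash
python3 -m creep '[{"xyz":[0,0,0.01],"spin":0,"grip":0.01},{"xyz":[0,0,0.02],"spin":0,"grip":0.01},{"xyz":[0,0,0.027],"spin":0,"grip":0.01},{"xyz":[0,0,0.031],"spin":0,"grip":0.01},{"xyz":[0,0,0.034],"spin":0,"grip":0.01},{"xyz":[0,0,0.0355],"spin":0,"grip":0.01},{"xyz":[0,0,0.036],"spin":0,"grip":0.01},{"xyz":[0,0,0.036],"spin":0,"grip":0.01}]'
python3 -m creep '[{"xyz":[0,0,0.0003],"spin":0,"grip":0.01},{"xyz":[0,0,0.0005],"spin":0,"grip":0.01},{"xyz":[0,0,0.0005],"spin":0,"grip":0.01}]'
```

```text
time: 25.4
eef_pos: [0.3744, 0.2696, 0.0182]
orientation: [[-1.0, -0.001, -0.002], [-0.001, 1.0, -0.001], [0.002, -0.001, -1.0]]
ft_force: [-4.7, -2.6, 10.8]
gripper_width: 0.0183
time: 25.7
eef_pos: [0.3744, 0.2696, 0.0182]
orientation: [[-1.0, -0.001, -0.002], [-0.001, 1.0, -0.001], [0.002, -0.001, -1.0]]
ft_force: [-7.3, -4.5, 15.3]
gripper_width: 0.0178
```

```bash
python3 -m creep '[{"xyz":[0,0,-0.0008],"spin":0,"grip":0.01},{"xyz":[0,0,-0.0008],"spin":0,"grip":0.03},{"xyz":[0,0,-0.0008],"spin":0,"grip":0.06},{"xyz":[0,0,-0.0008],"spin":0,"grip":0.06},{"xyz":[0,0,-0.0008],"spin":0,"grip":0.06},{"xyz":[0,0,-0.0008],"spin":0,"grip":0.06},{"xyz":[0,0,-0.02],"spin":0,"grip":0.06},{"xyz":[0,0,-0.05],"spin":0,"grip":0.06},{"xyz":[0,0,-0.09],"spin":0,"grip":0.06},{"xyz":[0,0,-0.13],"spin":0,"grip":0.06},{"xyz":[0,0,-0.16],"spin":0,"grip":0.06},{"xyz":[0,0,-0.16],"spin":0,"grip":0.06}]'
python3 -m creep '[{"xyz":[0.02,0.03,0],"spin":0,"grip":0.06},{"xyz":[0.04,0.07,0],"spin":0,"grip":0.06},{"xyz":[0.06,0.11,0],"spin":0,"grip":0.06},{"xyz":[0.08,0.15,0],"spin":0,"grip":0.06},{"xyz":[0.10,0.18,0],"spin":0,"grip":0.06},{"xyz":[0.10,0.18,0],"spin":0,"grip":0.06},{"xyz":[0.10,0.18,0],"spin":0,"grip":0.06}]'
python3 - <<'E'
from h import *
P={"top":dict(A=(.3747,.2702),B=(.5255,-.3856),C=(.3743,-.2805),D=(.6023,-.2092))}["top"]
for n in("top","side"):
    c=capture(n); cv2.imwrite(f"pics/{n}_end.png",c["img"])
    g=cv2.GaussianBlur(c["img"].max(2).astype(np.float32),(0,0),.5)
    for h,p in P.items():
        u,v=proj(c,[[*p,.049]])[0]; w=dict(A=2,B=2,C=3,D=4)[h]
        for _ in range(6):
            ys,xs=np.mgrid[int(round(v))-w:int(round(v))+w+1,int(round(u))-w:int(round(u))+w+1]
            q=g[ys,xs]; W=np.clip(np.percentile(q,70)-q,0,None); W[(xs-u)**2+(ys-v)**2>(w+.5)**2]=0
            u,v=(W*xs).sum()/W.sum(),(W*ys).sum()/W.sum()
        r=ray(c,u,v,.049)[:2]; print(n,h,round(u,1),round(v,1),r.round(4),"off mm",((r-p)*1000).round(1))
c=cv2.imread("pics/side_end.png"); cv2.imwrite("pics/side_endz.png",cv2.resize(c[100:340,200:380],None,fx=2.5,fy=2.5))
E
```

```text
time: 26.9
eef_pos: [0.3774, 0.2709, 0.1819]
orientation: [[-1.0, -0.0, 0.009], [-0.0, 1.0, 0.004], [-0.009, 0.004, -1.0]]
ft_force: [1.2, 0.4, -0.6]
gripper_width: 0.06
time: 27.6
eef_pos: [0.2737, 0.4494, 0.1756]
orientation: [[-1.0, -0.002, -0.001], [-0.002, 1.0, -0.002], [0.001, -0.002, -1.0]]
ft_force: [0.2, -0.0, -0.5]
gripper_width: 0.0598
top A 168.9 245.8 [0.3733 0.2692] off mm [-1.4 -1. ]
top B 387.4 191.2 [ 0.5246 -0.3872] off mm [-0.9 -1.6]
top C 354.4 242.5 [ 0.3735 -0.2822] off mm [-0.8 -1.7]
top D 327.7 166.9 [ 0.6014 -0.2108] off mm [-0.9 -1.6]
side A 271.3 295.9 [0.3697 0.2687] off mm [-5.  -1.5]
side B 300.9 116.1 [ 0.526  -0.3894] off mm [ 0.5 -3.8]
side C 338.6 145.7 [ 0.3743 -0.283 ] off mm [ 0.  -2.5]
side D 257.4 139.9 [ 0.6025 -0.2114] off mm [ 0.2 -2.2]
```

View pics/top_end.png

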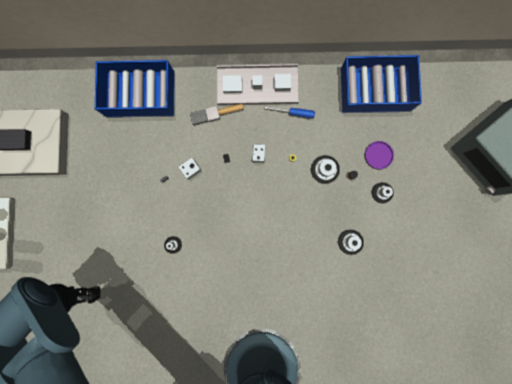

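View pics/side_endz.png

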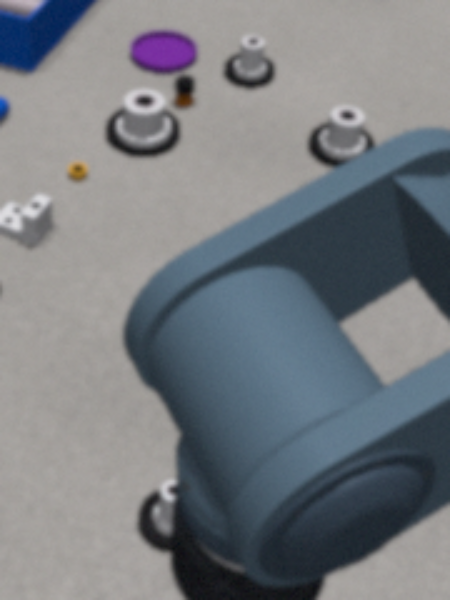

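All four hubs stand upright in their own dishes, with bores within about 2 mm of the dish centres in the top view. The side reading for A is spoiled because the wrist covers part of it. The block and bracket are unmoved at (189, 168) and (259, 152), and the gripper is clear.

```bash
python3 -c "
from workcell import workorder
print(workorder.close_job())"
```

```text
the job is handed in; nothing more can be done
None
```

I placed the four hubs upright in their own dishes, in the order D, C, B, A, and handed the job in at about 28 s of the 106 s allowed. Each was gripped by its boss and lowered until the floor took its weight before I let go.

**Position:** In the last top view, all four hub axes are 1.7 to 1.9 mm from their dish centres; the limit is 10 mm. The side view gave 2.2 to 3.8 mm for B, C and D.

**Side view of A:** It read about 5 mm, but the arm partly covered that hub, so I relied on the top view there.

**Height:** The arm's height at set-down, compared with its height at the grasp, put each underside 4 mm above the bench, on the dish floor.

**Dish measurement:** My first dish positions differed by 6 mm between the two cameras, because the visible dish wall biased the outline. Once I allowed for the wall, they agreed within about 2 mm.

**Everything else:** In the last top view, the block, the bracket and the purple look-alike appear where they were. The gripper was clear of everything at the end.

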